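Reset the profile gauge with one sweep of the pressing block

TASK

Reset the boot-last profile gauge for the next job: first stand the glue jar that is in the way upright on the round cork mat and let go of it. Then take the pressing block, set it on the gauge's red end land and slide it nose first along the row of leaves onto the bare aluminium end land without lifting it on the way, pressing with a steady force - enough to push every brass leaf flush, never so hard that the sprung gauge bottoms out - and finally stand the block upright on the bench, let go, and leave the jar on its mat. Touch the gauge only with the block, and leave the rack, the eyelet box and the tin alone.

Things in the scene. Friction and masses are not known exactly. Their poses are not given: they have to be found in the camera images.
- holder: the sprung holder fixed to the bench: dark steel base plate 110 x 300 x 12 mm with green side walls (outer faces 34 mm either side of the middle, tops 45 mm above the bench). Origin: centre of its underside, on the bench. Its y axis runs along the row of leaves, towards the red end; x across the row; z up.
- gauge (a joint): how far the profile gauge has sunk in the holder on its springs, m: 0 = fully up (top face 70 mm above the bench), 0.014 = bottomed out. It starts to sink at about 4 N and then gives 0.8 N per mm (about 9 N at 6 mm, 15 N at the stop).
- gauge_mid (a point): middle of the gauge's flat top face; sinks with it; axes as the holder's. The gauge is 42 mm wide (x), 270 mm long (y). Brass leaves 24 mm wide stand up between two 6 mm aluminium cheeks over the middle 120 mm; beyond lie flat end lands, 75 mm long, one red, one bare aluminium, level with the cheeks.
- gauge_red (a point): centre of the top face of the red end land, 97.5 mm from gauge_mid along +y
- gauge_plain (a point): centre of the top face of the bare aluminium end land, 97.5 mm from gauge_mid along -y
- block: the pressing block, loose, 0.3 kg, 64 mm high: steel sole 46 mm wide (x), 66 mm long (y), 18 mm thick, its underside flat over the middle 40 mm of the length, both noses sloping up from there at 38 degrees to 9 mm; on it a square blue handle 34 x 34 mm, 18 to 64 mm up. Origin: centre of the flat underside; y = direction of travel (either way round), z up.
- block_handle (a point): where to grip the pressing block: in the handle's middle, 42 mm above the underside; either pair of handle faces may be taken
- jar: amber glass glue jar with black cap, 44 mm diameter, 58 mm high, 0.12 kg, standing on the red end land at the start. Origin: centre of its underside.
- mat: round cork mat fixed to the bench, 120 mm diameter, 4 mm thick. Origin: centre of its underside.
- rack: bystander: wooden block 70 x 120 x 50 mm with four coloured tool handles standing in it, 95 mm high in all. Origin: centre of its underside.
- eyelets: bystander: yellow open box of eyelets, 90 x 110 x 40 mm. Origin: centre of its underside.
- tin: bystander: green tin, 68 mm diameter, 75 mm high. Origin: centre of its underside.
- leaf0 (a joint): brass leaf 0 of the gauge (round top, 13 mm thick along the row), centre line 52.5 mm along +y from gauge_mid: how far it stands proud of the gauge's top face, m (0 = flush, at most 0.009). Friction of about 1.4 N holds it where it is left.
- leaf1 (a joint): brass leaf 1 of the gauge (round top, 13 mm thick along the row), centre line 37.5 mm along +y from gauge_mid: how far it stands proud of the gauge's top face, m (0 = flush, at most 0.009). Friction of about 1.4 N holds it where it is left.
- leaf2 (a joint): brass leaf 2 of the gauge (round top, 13 mm thick along the row), centre line 22.5 mm along +y from gauge_mid: how far it stands proud of the gauge's top face, m (0 = flush, at most 0.009). Friction of about 1.4 N holds it where it is left.
- leaf3 (a joint): brass leaf 3 of the gauge (round top, 13 mm thick along the row), centre line 7.5 mm along +y from gauge_mid: how far it stands proud of the gauge's top face, m (0 = flush, at most 0.009). Friction of about 1.4 N holds it where it is left.
- leaf4 (a joint): brass leaf 4 of the gauge (round top, 13 mm thick along the row), centre line -7.5 mm along +y from gauge_mid: how far it stands proud of the gauge's top face, m (0 = flush, at most 0.009). Friction of about 1.4 N holds it where it is left.
- leaf5 (a joint): brass leaf 5 of the gauge (round top, 13 mm thick along the row), centre line -22.5 mm along +y from gauge_mid: how far it stands proud of the gauge's top face, m (0 = flush, at most 0.009). Friction of about 1.4 N holds it where it is left.
- leaf6 (a joint): brass leaf 6 of the gauge (round top, 13 mm thick along the row), centre line -37.5 mm along +y from gauge_mid: how far it stands proud of the gauge's top face, m (0 = flush, at most 0.009). Friction of about 1.4 N holds it where it is left.
- leaf7 (a joint): brass leaf 7 of the gauge (round top, 13 mm thick along the row), centre line -52.5 mm along +y from gauge_mid: how far it stands proud of the gauge's top face, m (0 = flush, at most 0.009). Friction of about 1.4 N holds it where it is left.
There are look-alikes about, which are no part of the job. Of the things like the jar, leave any that is purple; of the rest the smaller one is meant. There is more than one size of the block; the one meant has the size given above.

How it is judged (in metres and radians):
On the way, in this order (a step that is already met when the one before it is completed fails the run):
1. the glue jar stands upright on the cork mat, released (horizontal distance between jar and mat below 0.038 m and height (world z) of jar below 0.008 m and angle between jar's own z axis and vertical below 0.1 rad and linear speed of jar below 0.02 m/s and contact force between the fingers and jar below 0.1 N), for 0.2 s.
2. the pressing block is pressed down (over 2 N) on the red end land (x of block in the frame of gauge_mid between -0.016 and 0.016 m and z of block in the frame of gauge_mid below 0.003 m and contact force between block and holder above 2 N and y of block in the frame of gauge_mid above 0.08 m), for 0.1 s.
3. the block, still pressed down, is at the middle of the row, the first three leaves behind it flush (x of block in the frame of gauge_mid between -0.016 and 0.016 m and z of block in the frame of gauge_mid below 0.003 m and contact force between block and holder above 2 N and y of block in the frame of gauge_mid between -0.03 and 0.015 m and value of joint each of leaf0, leaf1, leaf2 below 0.002 m).
4. the block, still pressed down, has reached the bare end land and all leaves are flush (within 2 mm) (x of block in the frame of gauge_mid between -0.016 and 0.016 m and z of block in the frame of gauge_mid below 0.003 m and contact force between block and holder above 2 N and y of block in the frame of gauge_mid below -0.08 m and value of joint each of leaf0, leaf1, leaf2, leaf3, leaf4, leaf5, leaf6, leaf7 below 0.002 m), for 0.05 s.
At the end, for the whole second after the job is handed in: All eight leaves are within 2 mm of flush and the gauge is back up (sunk less than 2 mm); the jar stands upright on the cork mat, its centre within 38 mm of the mat's; the pressing block stands upright on the bench on its sole; both are released and at rest (all of step 1 and value of joint each of leaf0, leaf1, leaf2, leaf3, leaf4, leaf5, leaf6, leaf7, gauge below 0.002 m and height (world z) of block below 0.003 m and angle between block's own z axis and vertical below 0.1 rad and linear speed of block below 0.02 m/s and contact force between the fingers and block below 0.1 N); the robot touches nothing.
It fails at once if the gauge is pressed down to its stop (sunk more than 13 mm) (value of joint gauge above 0.013 m).
It fails at once if the block hovers 3 to 14 mm over the row of leaves without contact (lifted off on the way, or set down in the middle of the row) (y of block in the frame of gauge_mid between -0.055 and 0.055 m and x of block in the frame of gauge_mid between -0.03 and 0.03 m and z of block in the frame of gauge_mid between 0.003 and 0.014 m and contact force between block and holder below 0.05 N).
It fails at once if the gripper or arm itself presses on the gauge or its holder (over 1 N) (contact force between any of the fingers, the arm and holder above 1 N).
It fails at once if the jar is tipped by more than 30 degrees (angle between jar's own z axis and vertical above 0.52 rad).
It fails at once if the rack, the eyelet box or the tin is moved by more than 25 mm or tipped (distance of any of rack, eyelets, tin from where it was at the start of the episode above 0.025 m or angle between any of rack, eyelets, tin's own z axis and vertical above 0.3 rad).
It also fails if it takes over 72 s, if anything falls off the work surface, if the arm or the gripper's body presses on something with over 40 N, if the wrist force passes 120 N, or if a joint passes its speed limit or range.

ROBOT

A 6-joint arm with a two-finger parallel gripper is mounted at the origin on the work surface. World frame = base frame: x ahead of the robot, y to its left, z up, the work surface at z = 0. Lengths are in m, angles in degrees, forces in N, time in s.
With the tool pointing down it reaches from about 0.375 to 0.925 m from the base axis. Payload 5.7 kg.
Tool frame: the origin (TCP) lies midway between the tips of the shut fingers; the grasp point (between the pads) lies 19 mm behind it; x points along the fingers, z is the direction in which the jaws open and shut, and the axes are right-handed (so a half turn about x gives the same grasp; the last joint's range is limited). The gripper opens to 88 mm and grips with 3 to 60 N. Pads are 20 mm wide; open, the fingers measure 115 mm over their backs; the gripper's body (75 mm by 178 mm) begins 61 mm behind the grasp point.
Start: joints at [59.639, 20.558, 86.54, -0, 72.909, -6.595], TCP at [0.242, 0.549, 0.223] pointing down, gripper open.
Joint ranges: [-170.27, 170.27], [-57.76, 135], [12.27, 136.19], [-55.21, 235.2], [11.17, 155.16], [-170.74, 170.74]. Speed limits (degrees/s): [136.94, 136.94, 180, 180, 180, 180].

INTERFACE

Orientations are given as a 3x3 rotation matrix whose columns are the frame's x, y, z axes.
In Python, from rig import state, optics, arm gives the robot as it stands.
- The arm moves only by the tool apply_moves, never from a script. Its argument "rows" is a list of rows, each an object with "translation": the shift along the tool's x, y, z in mm, a list of three; "twist": the turn about the tool's x in degrees; "grip": the finger opening in mm, from 0 to 87.8. In form: [{"translation": [dx, dy, dz], "twist": twist, "grip": grip}, ...]. A call has exactly 5 rows; each row is the pose to reach, as a shift and turn from the pose measured when the call began, along the tool's axes at that moment; what a row does not reach only later rows make up. A row lasts 1/10 s, in which the tool goes at most 50 mm and 8.59 degrees, less where a joint would pass 70% of its speed; a pose out of reach is approached as far as the arm can. A call with a gripper value outside its range is refused whole. The fingers move at their own pace and stop on an object; "grip_force" is the grip in N (left out, the last holds). Time passes only in rows, so rows that repeat a pose let the fingers close, or fill a call up. It gives the time, the measured TCP pose, the force and the opening at its end, in the units of the state.
- state(): the state, without advancing time (a new reading comes with each control period).
- optics.grab_frame(name): name is "scene" or "top" or "wrist"; returns a dict with "color" (400x640x3 uint8, red, green, blue), "fx", "fy", "cx", "cy" (pixels), "k1" (the pictures are not rectified: a ray, as slopes to the right and down, at radius r is drawn at 1 + k1 r^2 times it, then the intrinsics apply), "R" (3x3) and "t" (3): a world point X has camera coordinates R X + t. Camera axes: x right, y down, z forward; pixel columns grow to the right and rows downward; lengths in m; the calibration is good to about 2 mm. A picture is of the moment at which its call begins. There is no depth.
- arm.close_job(): hands the job in, once; it reports no verdict.
The state is a dict: "t": time; "joint_positions": joint angles; "qd": joint speeds; "joint_efforts": joint torques, N m; "tcp_pos": TCP position; "tool_rot": TCP orientation; "ft_force": force on the tool from outside, world axes, zero at the start; "torque": the same for the moment, N m; "width": opening from 0.0 (shut) to 1.0 (fully open).
Only numpy, scipy, OpenCV 4.12 (cv2) and the standard library are available. Lean on these libraries where they do the work, as an engineer would, in place of code of your own. Each camera call takes 0.05 s, during which the arm holds its last target. There are 200 camera calls.

## Working session

There is one attempt and no reset: what is moved stays moved. The work goes in short steps, Python scripts to look and compute and a tool call to move; the robot and the scene stay as the last step left them, time stands still between calls to the robot, and variables do not carry over. Pictures are saved under pics/ and viewed, about 8 in all and at most 12, crops included, and the job is handed in when it is done.

Besides the shell and the picture viewer there is one more tool, called as name(argument=value, ...) on one line, values as JSON. apply_moves: Moves the arm, as the interface text tells. Its arguments: {"type":"object","properties":{"rows":{"type":"array"},"grip_force":{"type":"number"}},"required":["rows"]}

```bash
ls; mkdir -p pics; cat > h.py <<'E'
import numpy as np,cv2
from rig import state,optics,arm
def grab(n,f):
    d=optics.grab_frame(n); cv2.imwrite('pics/'+f+'.png',d['color'][:,:,::-1])
    np.savez('pics/'+f+'.npz',**d); return d
def load(f): return dict(np.load('pics/'+f+'.npz'))
def ray(d,u,v):
    x=(u-d['cx'])/d['fx'];y=(v-d['cy'])/d['fy']
    p=cv2.undistortPoints(np.array([[[u,v]]],float),np.array([[d['fx'],0,d['cx']],[0,d['fy'],d['cy']],[0,0,1.]],float),np.array([float(d['k1']),0,0,0]))[0,0]
    R=d['R'];return -R.T@d['t'],R.T@np.array([p[0],p[1],1])
def at(d,u,v,z):
    c,r=ray(d,u,v);return c+r*(z-c[2])/r[2]
def px(d,X):
    p,_=cv2.projectPoints(np.array([X],float),cv2.Rodrigues(d['R'])[0],np.array(d['t'],float),np.array([[d['fx'],0,d['cx']],[0,d['fy'],d['cy']],[0,0,1.]],float),np.array([float(d['k1']),0,0,0]));return p[0,0]
def crop(f,u0,v0,u1,v1,s):
    im=cv2.imread('pics/'+f+'.png')[v0:v1,u0:u1]; cv2.imwrite(f'pics/{f}_c{u0}_{v0}.png',cv2.resize(im,None,fx=s,fy=s,interpolation=cv2.INTER_CUBIC))
E
python3 - <<'E'
from h import *
a=grab('scene','s0');b=grab('top','t0')
for d in(a,b): print(d['fx'],d['k1'],-d['R'].T@d['t'],d['R'])
print(state())
E
```

```text
pics
421.6339296764006 -0.023333055216834344 [ 1.19469427 -0.12485413  0.89702664] [[ 0.17716607  0.98413767  0.0092319 ]
 [ 0.74681859 -0.12832231 -0.65252998]
 [-0.64099468  0.12250073 -0.75770667]]
408.2535142816799 0.01703572186773903 [0.34695575 0.00227543 1.1693676 ] [[-0.02695757 -0.99963501 -0.0017695 ]
 [-0.98687644  0.02689535 -0.15922165]
 [ 0.15921113 -0.00254596 -0.98724127]]
{'t': 0.1, 'joint_positions': array([ 5.96372543e+01,  2.05935536e+01,  8.65894126e+01,  8.45351264e-04,
        7.29087644e+01, -6.59569967e+00]), 'qd': array([ 0.09876707, -0.06934191, -0.08230234,  0.10384975, -0.12180576,
        0.01011296]), 'joint_efforts': array([-2.40534209e-04, -5.16355956e+01, -2.71410871e+01,  6.75482978e-02,
        2.76890391e-02, -1.87548034e-05]), 'tcp_pos': array([0.24152212, 0.54859709, 0.22191871]), 'tool_rot': array([[-8.21430306e-04, -9.15189785e-01,  4.03022311e-01],
       [-1.37428235e-03,  4.03023100e-01,  9.15188774e-01],
       [-9.99998718e-01,  1.97897347e-04, -1.58878455e-03]]), 'ft_force': array([0.16753216, 0.82719682, 0.38409109]), 'torque': array([ 0.02454509, -0.07301668, -0.03781648]), 'width': 1.002725106376703}
```

View pics/s0.png

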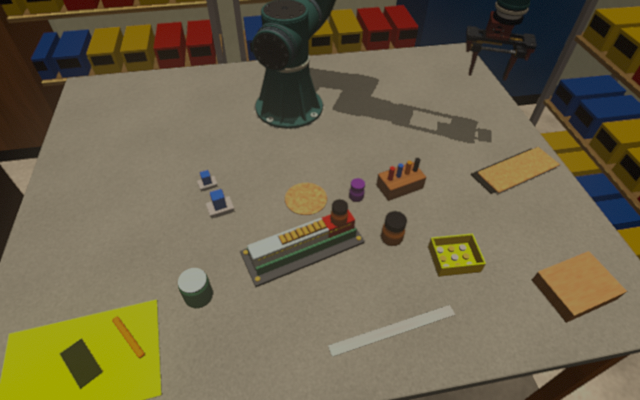

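View pics/t0.png

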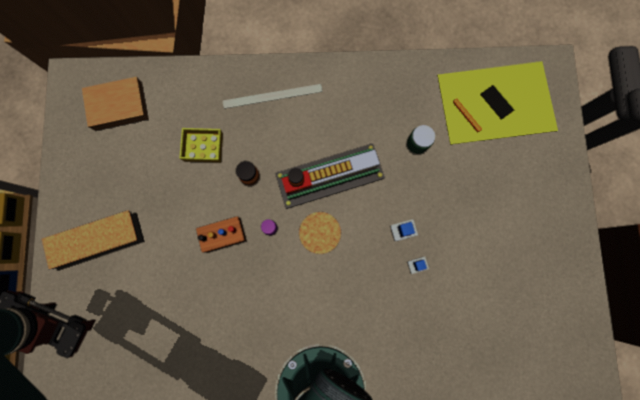

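The scene camera shows three jar-like things: amber on the red land (340,212), a bigger amber one on the bench (395,228) and a purple one (357,189). There are two blocks, a larger (219,203) and a smaller (207,179); in the top view they are at (404,230) and (419,265). I'm taking the jar on the gauge, and I'll check which block matches the given size in a crop.

```bash
python3 - <<'E'
import cv2
a=cv2.imread('pics/t0.png')
A=cv2.resize(a[130:260,265:395],(600,600),interpolation=2)[:,:]
b=cv2.resize(a[210:280,380:440],(200,233),interpolation=2)
s=cv2.imread('pics/s0.png')
c=cv2.resize(s[165:220,190:240],(200,220),interpolation=2)
import numpy as np
o=np.zeros((600,800,3),np.uint8);o[:,:600]=A;o[:233,600:]=b;o[240:460,600:]=c
cv2.imwrite('pics/c0.png',o)
E
```

```text
(no output)
```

View pics/c0.png

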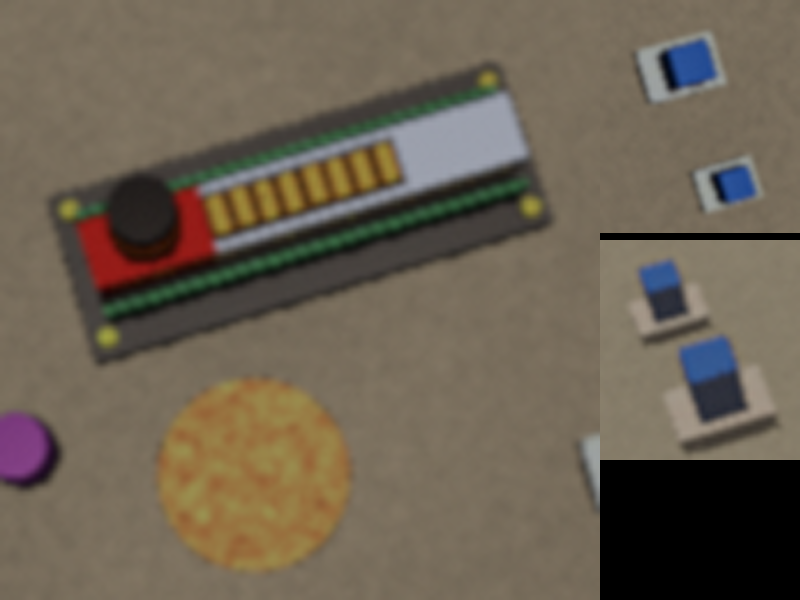

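```bash
python3 - <<'E'
from h import *
d=load('t0');np.set_printoptions(precision=4,suppress=True)
A=lambda x,y,z:at(d,265+(x+.5)/4.615-.5,130+(y+.5)/4.615-.5,z)
B=lambda x,y,z:at(d,380+(x-600)/3.333-.35,210+y/3.333-.35,z)
P=[A(*p,.012) for p in[(52,198),(497,62),(550,222),(100,362)]];print('base',P,np.mean(P,0))
for i in range(4):print(np.linalg.norm(P[i]-P[i-1]))
Q=[A(*p,.07) for p in[(78,225),(508,93),(527,157),(100,290)]];print('top',Q,np.mean(Q,0))
for V in(P,Q):
  v=(V[0]+V[3]-V[1]-V[2]);print('yaw y axis',np.degrees(np.arctan2(v[1],v[0])))
print('jar',A(143,208,.128),'mat',A(255,474,.004))
for C in([(638,50),(711,33),(725,85),(652,102)],[(694,172),(751,156),(762,194),(705,211)]):
  K=[B(*p,.018)for p in C];print('block',np.mean(K,0),[np.linalg.norm(K[i]-K[i-1]) for i in range(4)]);v=K[1]+K[2]-K[0]-K[3];print(np.degrees(np.arctan2(v[1],v[0])))
E
```

```text
base [array([0.6022, 0.1108, 0.012 ]), array([ 0.6826, -0.1726,  0.012 ]), array([ 0.5783, -0.2007,  0.012 ]), array([0.4976, 0.0824, 0.012 ])] [ 0.5902 -0.045   0.012 ]
0.10836428257908277
0.29464531495522245
0.1080677175714803
0.29430159560400504
top [array([0.5725, 0.0901, 0.07  ]), array([ 0.6464, -0.1695,  0.07  ]), array([ 0.6066, -0.1789,  0.07  ]), array([0.533 , 0.0777, 0.07  ])] [ 0.5896 -0.0451  0.07  ]
yaw y axis 105.87656821315257
yaw y axis 105.94605106519407
jar [0.5694 0.0487 0.128 ] mat [ 0.4264 -0.0116  0.004 ]
block [ 0.426  -0.2486  0.018 ] [np.float64(0.044992781769026303), np.float64(0.06385843734914205), np.float64(0.045060761328684446), np.float64(0.06345867939728701)]
-78.50126042670226
block [ 0.3288 -0.2812  0.018 ] [np.float64(0.03286811848806467), np.float64(0.04977371225765508), np.float64(0.032138811053992536), np.float64(0.049796164005170875)]
-75.69841366380103
```

The larger block measures 45 x 64 mm, so it is the one meant. The jar on the red land is the smaller amber one, and its position matches the land centre.

```bash
cat >> h.py <<'E'
def plan(x,y,z,yaw=None):
    s=state();R=s['tool_rot'];D=R.T@(np.array([x,y,z])-s['tcp_pos'])*1000
    yw=np.degrees(np.arctan2(R[1,2],R[0,2]))
    print('d',D.round(1),'yaw',yw.round(1),'twist',None if yaw is None else round(-(yaw-yw),1),'tcp',(s['tcp_pos']*1000).round(1),'f',s['ft_force'].round(2),'w',(s['width']*87.8).round(1),'t',round(s['t'],2))
E
python3 -c "
from h import *
plan(.5694,.0487,.222,106)"
```

```text
Traceback (most recent call last):
  File "h.py", line 20, in plan
    print('d',D.round(1),'yaw',yw.round(1),'twist',None if yaw is None else round(-(yaw-yw),1),'tcp',(s['tcp_pos']*1000).round(1),'f',s['ft_force'].round(2),'w',(s['width']*87.8).round(1),'t',round(s['t'],2))
                                                                                                                                                                 ^^^^^^^^^^^^^^^^^^^^^^^
AttributeError: 'float' object has no attribute 'round'
```

apply_moves(rows=[{"translation":[0,-42,-27],"twist":-5,"grip":87},{"translation":[0,-84,-54],"twist":-10,"grip":87},{"translation":[0,-126,-81],"twist":-18,"grip":87},{"translation":[0,-168,-108],"twist":-26,"grip":87},{"translation":[0,-210,-135],"twist":-34,"grip":87}])

```text
t: 0.6
tcp_pos: [0.3736, 0.3483, 0.2218]
tool_rot: [[-0.001, -0.986, -0.165], [-0.002, -0.165, 0.986], [-1.0, 0.001, -0.002]]
ft_force: [0.8, 0.6, -0.0]
width: 0.993
```

```bash
python3 -c "
from h import *
plan(.5694,.0487,.222,106)"
```

```text
Traceback (most recent call last):
  File "h.py", line 20, in plan
    print('d',D.round(1),'yaw',yw.round(1),'twist',None if yaw is None else round(-(yaw-yw),1),'tcp',(s['tcp_pos']*1000).round(1),'f',s['ft_force'].round(2),'w',(s['width']*87.8).round(1),'t',round(s['t'],2))
                                                                                                                                                                 ^^^^^^^^^^^^^^^^^^^^^^^
AttributeError: 'float' object has no attribute 'round'
```

apply_moves(rows=[{"translation":[0,-18,-41],"twist":-2,"grip":87},{"translation":[0,-36,-82],"twist":-4,"grip":87},{"translation":[0,-54,-123],"twist":-6,"grip":87},{"translation":[0,-72,-164],"twist":-6.5,"grip":87},{"translation":[0,-90,-205],"twist":-6.5,"grip":87}])

```text
t: 1.1
tcp_pos: [0.4967, 0.1593, 0.2218]
tool_rot: [[-0.002, -0.961, -0.276], [-0.002, -0.276, 0.961], [-1.0, 0.002, -0.001]]
ft_force: [0.7, 0.7, -0.0]
width: 0.987
```

```bash
sed -i "s/(s\['width'\]\*87.8).round(1)/round(float(s['width'])*87.8,1)/" h.py; python3 -c "
from h import *
plan(.5694,.0487,.222,106)"
```

```text
d [-1.000e-01 -3.930e+01 -1.263e+02] yaw 106.0 twist 0.0 tcp [496.7 159.3 221.8] f [ 0.68  0.74 -0.03] w 86.7 t 1.1
```

apply_moves(rows=[{"translation":[0,-13,-42],"twist":0,"grip":87},{"translation":[0,-26,-84],"twist":0,"grip":87},{"translation":[0,-39.3,-126.3],"twist":0,"grip":87},{"translation":[0,-39.3,-126.3],"twist":0,"grip":87},{"translation":[0,-39.3,-126.3],"twist":0,"grip":87}])

```text
t: 1.6
tcp_pos: [0.5692, 0.048, 0.2213]
tool_rot: [[-0.003, -0.962, -0.274], [-0.001, -0.274, 0.962], [-1.0, 0.003, -0.001]]
ft_force: [0.1, 0.0, -0.6]
width: 0.992
```

```bash
python3 -c "
from h import *
plan(.5694,.0487,.095,106)
d=grab('wrist','w1'); print(-d['R'].T@d['t'],px(d,[.5694,.0487,.128]),px(d,[.563,.049,.07]),px(d,[.590,-.045,.07]))"
```

```text
d [126.3  -0.8   0.7] yaw 105.9 twist -0.1 tcp [569.2  48.  221.3] f [ 0.1   0.04 -0.63] w 87.1 t 1.6
[0.50259492 0.02903214 0.38308399] [318.4194535  201.85053731] [320.298861   181.16767387] [225.00606497 181.42808776]
```

View pics/w1.png

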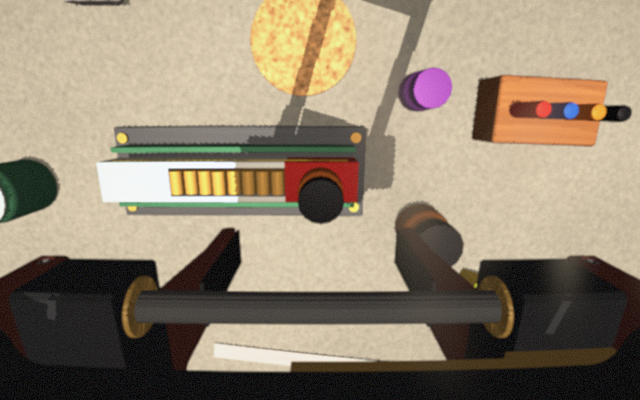

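The wrist view shows the jar cap at (321,200), predicted (318,202), and the gauge top centre row at 182, predicted 181. The estimates hold, so I'm going down.

apply_moves(rows=[{"translation":[35,-1,1],"twist":0,"grip":87},{"translation":[70,-1,1],"twist":0,"grip":87},{"translation":[105,-1,1],"twist":0,"grip":87},{"translation":[126,-1,1],"twist":0,"grip":87},{"translation":[126,-1,1],"twist":0,"grip":87}])

```text
t: 2.15
tcp_pos: [0.5649, 0.0517, 0.0925]
tool_rot: [[-0.01, -0.961, -0.277], [-0.001, -0.277, 0.961], [-1.0, 0.01, 0.002]]
ft_force: [-1.2, 1.1, -0.8]
width: 0.993
```

apply_moves(rows=[{"translation":[0,0,0],"twist":0,"grip":60},{"translation":[0,0,0],"twist":0,"grip":40},{"translation":[0,0,0],"twist":0,"grip":38},{"translation":[0,0,0],"twist":0,"grip":38},{"translation":[0,0,0],"twist":0,"grip":38}], grip_force=15)

```text
t: 2.65
tcp_pos: [0.5655, 0.0517, 0.0932]
tool_rot: [[-0.009, -0.961, -0.277], [-0.001, -0.277, 0.961], [-1.0, 0.009, 0.002]]
ft_force: [-0.5, 0.2, 0.4]
width: 0.578
```

```bash
python3 -c "
from h import *
plan(.4264,-.0116,.131,106)"
```

```text
d [-36.5 151.5 -22.2] yaw 106.1 twist 0.1 tcp [565.5  51.7  93.2] f [-0.51  0.21  0.36] w 50.7 t 2.65
```

apply_moves(rows=[{"translation":[0,0,0],"twist":0,"grip":38},{"translation":[0,0,0],"twist":0,"grip":38},{"translation":[0,0,0],"twist":0,"grip":38},{"translation":[0,0,0],"twist":0,"grip":38},{"translation":[0,0,0],"twist":0,"grip":38}], grip_force=15)

```text
t: 3.15
tcp_pos: [0.5657, 0.0515, 0.0934]
tool_rot: [[-0.009, -0.961, -0.277], [-0.001, -0.277, 0.961], [-1.0, 0.008, 0.002]]
ft_force: [-0.8, -1.1, 1.2]
width: 0.488
```

```bash
python3 -c "
from h import *
plan(.4264,-.0116,.131,106)"
```

```text
d [-36.4 151.7 -22. ] yaw 106.1 twist 0.1 tcp [565.7  51.5  93.4] f [-0.79 -1.14  1.16] w 42.8 t 3.15
```

apply_moves(rows=[{"translation":[-10,0,0],"twist":0,"grip":38},{"translation":[-25,0,0],"twist":0,"grip":38},{"translation":[-40,5,0],"twist":0,"grip":38},{"translation":[-42,25,-4],"twist":0,"grip":38},{"translation":[-42,50,-8],"twist":0,"grip":38}])

```text
t: 3.65
tcp_pos: [0.521, 0.03, 0.1373]
tool_rot: [[-0.006, -0.961, -0.278], [-0.001, -0.278, 0.961], [-1.0, 0.006, 0.001]]
ft_force: [0.2, -1.3, -1.3]
width: 0.481
```

```bash
python3 -c "
from h import *
plan(.423,-.0106,.131,106)"
```

```text
d [  6.9 105.4 -11.8] yaw 106.1 twist 0.1 tcp [521.   30.  137.3] f [ 0.18 -1.28 -1.28] w 42.2 t 3.65
```

apply_moves(rows=[{"translation":[0,30,-3],"twist":0,"grip":38},{"translation":[0,60,-6],"twist":0,"grip":38},{"translation":[10,90,-9],"twist":0,"grip":38},{"translation":[30,105,-12],"twist":0,"grip":38},{"translation":[50,105,-12],"twist":0,"grip":38}])

```text
t: 4.15
tcp_pos: [0.4206, -0.0112, 0.0884]
tool_rot: [[-0.006, -0.961, -0.277], [-0.001, -0.277, 0.961], [-1.0, 0.006, 0.001]]
ft_force: [0.0, 0.7, -1.3]
width: 0.488
```

```bash
python3 -c "
from h import *
plan(.423,-.0106,.029,106)
grab('wrist','w2')"
```

```text
d [59.4 -2.8 -0.2] yaw 106.1 twist 0.1 tcp [420.6 -11.2  88.4] f [ 0.01  0.67 -1.34] w 42.8 t 4.15
```

View pics/w2.png

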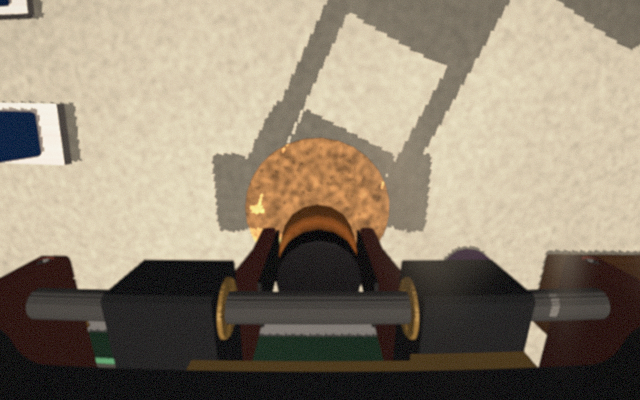

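The jar is held upright, its cap at (318,265), with the mat below at (318,197). I'm lowering it.

apply_moves(rows=[{"translation":[20,-2,0],"twist":0,"grip":38},{"translation":[40,-3,0],"twist":0,"grip":38},{"translation":[50,-3,0],"twist":0,"grip":38},{"translation":[56,-3,0],"twist":0,"grip":38},{"translation":[58,-3,0],"twist":0,"grip":38}])

```text
t: 4.7
tcp_pos: [0.4227, -0.0099, 0.028]
tool_rot: [[-0.009, -0.961, -0.277], [-0.0, -0.277, 0.961], [-1.0, 0.009, 0.002]]
ft_force: [0.1, -0.7, -0.9]
width: 0.49
```

```bash
python3 -c "
from h import *
plan(.423,-.0106,.0274,106)"
```

```text
d [ 0.6 -0.2 -0.7] yaw 106.1 twist 0.1 tcp [422.7  -9.9  28. ] f [ 0.14 -0.65 -0.89] w 43.0 t 4.7
```

apply_moves(rows=[{"translation":[1,0,0],"twist":0,"grip":38},{"translation":[1,0,0],"twist":0,"grip":38},{"translation":[1,0,0],"twist":0,"grip":50},{"translation":[1,0,0],"twist":0,"grip":60},{"translation":[1,0,0],"twist":0,"grip":70}])

```text
t: 5.2
tcp_pos: [0.4229, -0.01, 0.0273]
tool_rot: [[-0.009, -0.961, -0.277], [-0.0, -0.277, 0.961], [-1.0, 0.008, 0.002]]
ft_force: [-0.3, -0.5, -1.1]
width: 0.709
```

apply_moves(rows=[{"translation":[0,0,0],"twist":0,"grip":75},{"translation":[0,0,0],"twist":0,"grip":80},{"translation":[0,0,0],"twist":0,"grip":80},{"translation":[-15,0,0],"twist":0,"grip":80},{"translation":[-50,0,0],"twist":0,"grip":80}])

```text
t: 5.7
tcp_pos: [0.4212, -0.0096, 0.0761]
tool_rot: [[-0.014, -0.961, -0.277], [0.001, -0.277, 0.961], [-1.0, 0.013, 0.004]]
ft_force: [1.3, -0.4, -0.6]
width: 0.914
```

```bash
python3 -c "
from h import *
plan(.426,-.2486,.16,101.5)"
```

```text
d [ -84.1   62.6 -230.6] yaw 106.1 twist 4.6 tcp [421.2  -9.6  76.1] f [ 1.32 -0.35 -0.58] w 80.2 t 5.7
```

apply_moves(rows=[{"translation":[-40,0,0],"twist":0,"grip":80},{"translation":[-80,10,-20],"twist":2,"grip":80},{"translation":[-84,20,-65],"twist":4.6,"grip":80},{"translation":[-84,32,-112],"twist":4.6,"grip":80},{"translation":[-84,44,-160],"twist":4.6,"grip":80}])

```text
t: 6.2
tcp_pos: [0.4244, -0.1772, 0.1607]
tool_rot: [[-0.013, -0.98, -0.2], [-0.0, -0.2, 0.98], [-1.0, 0.012, 0.002]]
ft_force: [0.6, -0.0, -0.8]
width: 0.907
```

```bash
python3 -c "
from h import *
plan(.426,-.2486,.16,101.5)"
```

```text
d [  0.7  12.7 -70.3] yaw 101.5 twist 0.0 tcp [ 424.4 -177.2  160.7] f [ 0.58 -0.03 -0.75] w 79.7 t 6.2
```

apply_moves(rows=[{"translation":[0,6,-35],"twist":0,"grip":80},{"translation":[0,12.7,-70],"twist":0,"grip":80},{"translation":[0,12.7,-70],"twist":0,"grip":80},{"translation":[0,12.7,-70],"twist":0,"grip":80},{"translation":[0,12.7,-70],"twist":0,"grip":80}])

```text
t: 6.7
tcp_pos: [0.4253, -0.247, 0.1604]
tool_rot: [[-0.014, -0.98, -0.2], [0.001, -0.2, 0.98], [-1.0, 0.013, 0.004]]
ft_force: [0.0, -0.2, -0.3]
width: 0.914
```

```bash
python3 -c "
from h import *
plan(.426,-.2486,.024,101.5)
d=grab('wrist','w3'); grab('scene','s3');print(px(d,[.426,-.2486,.064]),px(d,[.426,-.2486,.018]))
import cv2
a=cv2.imread('pics/w3.png')[50:350,120:520];cv2.imwrite('pics/w3c.png',cv2.resize(a,(800,600),interpolation=2))"
```

```text
d [136.4  -2.1  -2.2] yaw 101.5 twist 0.0 tcp [ 425.3 -247.   160.4] f [ 0.03 -0.17 -0.26] w 80.2 t 6.7
[315.20578363 201.89627367] [315.37322705 190.21338147]
```

View pics/w3c.png

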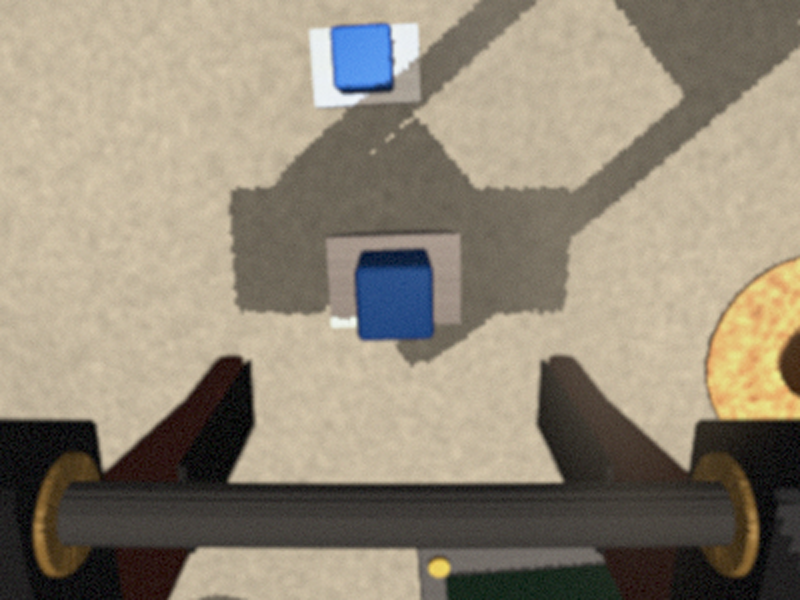

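The handle top is at picture (317,200), predicted (315,202), so it is within 2 mm. The block's yaw matches within about 1°. I'm going down to grip it.

apply_moves(rows=[{"translation":[45,-1,0],"twist":0,"grip":80},{"translation":[90,-1,0],"twist":0,"grip":80},{"translation":[120,-1,0],"twist":0,"grip":80},{"translation":[133,-1,0],"twist":0,"grip":80},{"translation":[135,-1,0],"twist":0,"grip":80}])

```text
t: 7.3
tcp_pos: [0.4236, -0.2445, 0.0239]
tool_rot: [[-0.016, -0.979, -0.202], [0.003, -0.202, 0.979], [-1.0, 0.016, 0.006]]
ft_force: [-0.3, 0.3, 0.0]
width: 0.914
```

```bash
python3 -c "
from h import *
plan(.427,-.247,.024,101.5)"
```

```text
d [-0.2 -2.9 -3.1] yaw 101.7 twist 0.2 tcp [ 423.6 -244.5   23.9] f [-0.27  0.26  0.01] w 80.3 t 7.3
```

apply_moves(rows=[{"translation":[0,-3,-3],"twist":0,"grip":60},{"translation":[0,-3,-3],"twist":0,"grip":50},{"translation":[0,-3,-3],"twist":0,"grip":40},{"translation":[0,-3,-3],"twist":0,"grip":30},{"translation":[0,-3,-3],"twist":0,"grip":28}], grip_force=50)

```text
t: 7.8
tcp_pos: [0.4274, -0.2471, 0.0244]
tool_rot: [[-0.016, -0.979, -0.202], [0.002, -0.202, 0.979], [-1.0, 0.015, 0.006]]
ft_force: [0.4, 0.3, -0.1]
width: 0.496
```

apply_moves(rows=[{"translation":[0,0,0],"twist":0,"grip":28},{"translation":[0,0,0],"twist":0,"grip":28},{"translation":[0,0,0],"twist":0,"grip":28},{"translation":[0,0,0],"twist":0,"grip":28},{"translation":[0,0,0],"twist":0,"grip":28}])

```text
t: 8.3
tcp_pos: [0.4274, -0.2471, 0.0247]
tool_rot: [[-0.015, -0.979, -0.202], [0.002, -0.202, 0.979], [-1.0, 0.015, 0.005]]
ft_force: [-0.1, 1.9, 4.9]
width: 0.385
```

```bash
python3 -c "
from h import *
plan(.427,-.247,.024,101.5)"
```

```text
d [0.7 0.4 0.2] yaw 101.7 twist 0.2 tcp [ 427.4 -247.1   24.7] f [-0.1   1.86  4.94] w 33.8 t 8.3
```

apply_moves(rows=[{"translation":[-20,0,0],"twist":0,"grip":28},{"translation":[-60,0,0],"twist":0,"grip":28},{"translation":[-100,0,0],"twist":0,"grip":28},{"translation":[-135,0,0],"twist":-2,"grip":28},{"translation":[-140,0,0],"twist":-4,"grip":28}])

```text
t: 8.8
tcp_pos: [0.4316, -0.249, 0.1684]
tool_rot: [[-0.01, -0.962, -0.271], [-0.002, -0.271, 0.962], [-1.0, 0.01, 0.001]]
ft_force: [1.0, -0.3, -3.7]
width: 0.39
```

```bash
python3 -c "
from h import *
plan(.563,.050,.165,106)"
```

```text
d [   1.6 -207.6  252.1] yaw 105.7 twist -0.3 tcp [ 431.6 -249.   168.4] f [ 0.96 -0.3  -3.73] w 34.2 t 8.8
```

apply_moves(rows=[{"translation":[0,-28,34],"twist":0,"grip":28},{"translation":[0,-56,68],"twist":0,"grip":28},{"translation":[0,-84,102],"twist":0,"grip":28},{"translation":[0,-112,136],"twist":0,"grip":28},{"translation":[0,-140,170],"twist":0,"grip":28}])

```text
t: 9.3
tcp_pos: [0.52, -0.0457, 0.1666]
tool_rot: [[-0.011, -0.962, -0.271], [-0.002, -0.271, 0.963], [-1.0, 0.011, 0.001]]
ft_force: [0.5, -0.3, -3.3]
width: 0.384
```

apply_moves(rows=[{"translation":[0,-22,27],"twist":0,"grip":28},{"translation":[0,-44,54],"twist":0,"grip":28},{"translation":[0,-66,81],"twist":0,"grip":28},{"translation":[0,-67,82],"twist":0,"grip":28},{"translation":[0,-67,82],"twist":0,"grip":28}])

```text
t: 9.8
tcp_pos: [0.5617, 0.0519, 0.1651]
tool_rot: [[-0.013, -0.962, -0.273], [-0.002, -0.273, 0.962], [-1.0, 0.013, 0.002]]
ft_force: [-0.1, -0.1, -3.2]
width: 0.385
```

```bash
python3 -c "
from h import *
plan(.563,.050,.105,106)
d=grab('scene','s4');
for X in([.563,.05,.07],[.59,-.045,.07]):print(px(d,X))
crop('s4',200,120,440,300,3.3)"
```

```text
d [60.1 -1.5 -2.3] yaw 105.8 twist -0.2 tcp [561.7  51.9 165.1] f [-0.06 -0.15 -3.15] w 33.8 t 9.8
[338.01250033 218.02839058]
[302.08640312 231.86122193]
```

View pics/s4_c200_120.png

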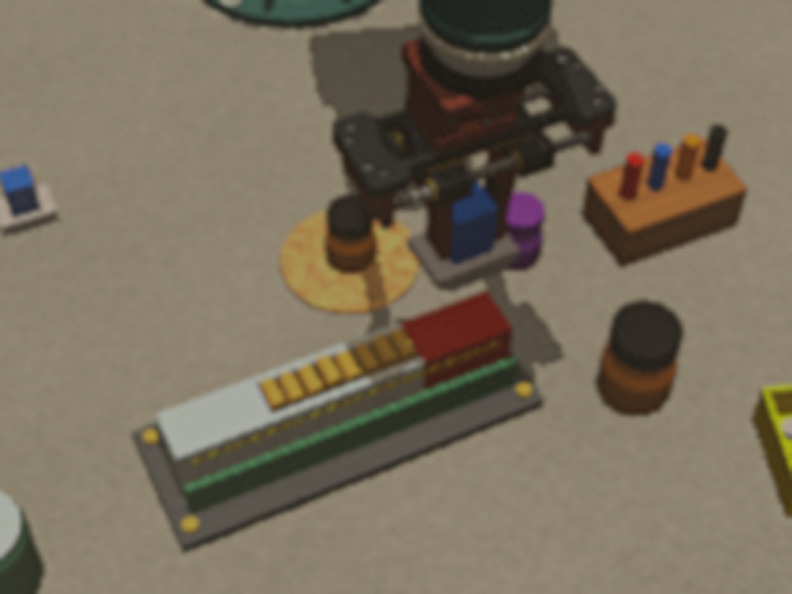

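The crop shows the jar upright on its mat at (350,235), the block held level, and the red land centre at (458,328), predicted (455,323). I'm lowering onto the red land.

apply_moves(rows=[{"translation":[20,-1.5,-2],"twist":0,"grip":28},{"translation":[40,-1.5,-2],"twist":0,"grip":28},{"translation":[55,-1.5,-2],"twist":0,"grip":28},{"translation":[64,-1.5,-2],"twist":0,"grip":28},{"translation":[66,-1.5,-2],"twist":0,"grip":28}])

```text
t: 10.35
tcp_pos: [0.5612, 0.0484, 0.0981]
tool_rot: [[-0.016, -0.963, -0.271], [-0.002, -0.271, 0.963], [-1.0, 0.016, 0.002]]
ft_force: [-0.9, -0.3, -3.0]
width: 0.388
```

```bash
python3 -c "
from h import *
plan(.563,.050,.0887,106)"
```

```text
d [ 9.3 -2.3  1. ] yaw 105.7 twist -0.3 tcp [561.2  48.4  98.1] f [-0.85 -0.26 -3.04] w 34.1 t 10.35
```

apply_moves(rows=[{"translation":[3,-1,1],"twist":-0.3,"grip":28},{"translation":[5,-2,1],"twist":-0.3,"grip":28},{"translation":[7,-2,1],"twist":-0.3,"grip":28},{"translation":[9,-2,1],"twist":-0.3,"grip":28},{"translation":[9,-2,1],"twist":-0.3,"grip":28}])

```text
t: 10.85
tcp_pos: [0.5629, 0.0495, 0.0895]
tool_rot: [[-0.015, -0.961, -0.276], [-0.003, -0.276, 0.961], [-1.0, 0.015, 0.001]]
ft_force: [-2.4, -2.3, 4.4]
width: 0.388
```

```bash
python3 -c "
from h import *
plan(.590,-.045,.0887,105.9)
plan(.590-.274*-.099,-.045-.962*.099,.0887,105.9)"
```

```text
d [  0.7   0.  -98.4] yaw 106.0 twist 0.1 tcp [562.9  49.5  89.5] f [-2.36 -2.32  4.43] w 34.0 t 10.85
d [   0.6    0.2 -197.4] yaw 106.0 twist 0.1 tcp [562.9  49.5  89.5] f [-2.36 -2.32  4.43] w 34.0 t 10.85
```

apply_moves(rows=[{"translation":[0.7,0,-5],"twist":0,"grip":28},{"translation":[0.7,0,-11],"twist":0,"grip":28},{"translation":[0.7,0,-18],"twist":0,"grip":28},{"translation":[0.7,0,-24],"twist":0,"grip":28},{"translation":[0.7,0,-30],"twist":0,"grip":28}])

```text
t: 11.35
tcp_pos: [0.5717, 0.0209, 0.089]
tool_rot: [[-0.015, -0.961, -0.275], [-0.002, -0.275, 0.961], [-1.0, 0.014, 0.002]]
ft_force: [-2.2, 6.4, 4.2]
width: 0.386
```

```bash
python3 -c "
from h import *
plan(.590-.274*-.099,-.045-.962*.099,.0887,105.9)"
```

```text
d [-1.000e-01  7.000e-01 -1.674e+02] yaw 106.0 twist 0.1 tcp [571.7  20.9  89. ] f [-2.24  6.4   4.19] w 33.9 t 11.35
```

apply_moves(rows=[{"translation":[0.5,0,-7],"twist":0,"grip":28},{"translation":[0.5,0.3,-14],"twist":0,"grip":28},{"translation":[0.5,0.5,-21],"twist":0,"grip":28},{"translation":[0.5,0.5,-28],"twist":0,"grip":28},{"translation":[0.5,0.5,-35],"twist":0,"grip":28}])

```text
t: 11.85
tcp_pos: [0.5811, -0.0127, 0.0886]
tool_rot: [[-0.014, -0.961, -0.275], [-0.0, -0.275, 0.961], [-1.0, 0.014, 0.004]]
ft_force: [-1.3, 7.7, 4.4]
width: 0.386
```

```bash
python3 -c "
from h import *
plan(.590-.274*-.099,-.045-.962*.099,.0887,105.9)"
```

```text
d [  -0.6    0.5 -132.6] yaw 106.0 twist 0.1 tcp [581.1 -12.7  88.6] f [-1.28  7.67  4.39] w 33.9 t 11.85
```

apply_moves(rows=[{"translation":[0.3,0,-7],"twist":0,"grip":28},{"translation":[0.3,0.3,-14],"twist":0,"grip":28},{"translation":[0.3,0.5,-21],"twist":0,"grip":28},{"translation":[0.3,0.5,-28],"twist":0,"grip":28},{"translation":[0.3,0.5,-35],"twist":0,"grip":28}])

```text
t: 12.35
tcp_pos: [0.5903, -0.0461, 0.0883]
tool_rot: [[-0.014, -0.962, -0.274], [0.002, -0.274, 0.962], [-1.0, 0.013, 0.005]]
ft_force: [-2.0, 5.2, 5.5]
width: 0.385
```

```bash
python3 -c "
from h import *
plan(.590-.274*-.099,-.045-.962*.099,.0887,105.9)
grab('scene','s5');crop('s5',230,150,390,270,5)"
```

```text
d [ -0.9   0.  -97.9] yaw 105.9 twist 0.0 tcp [590.3 -46.1  88.3] f [-2.    5.24  5.55] w 33.8 t 12.35
```

View pics/s5_c230_150.png

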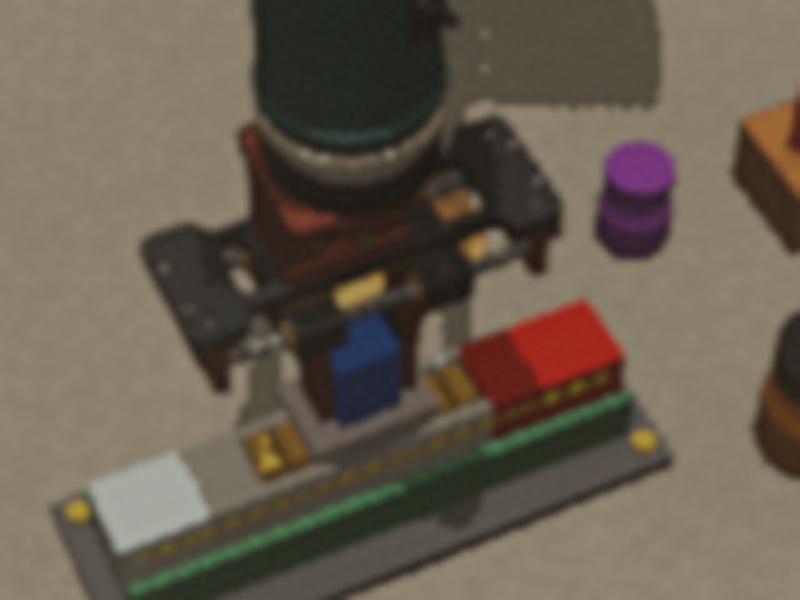

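The block is centred across the gauge at mid-row, and the leaves behind it at (450,385) look flush. Continuing.

apply_moves(rows=[{"translation":[0,0,-7],"twist":0,"grip":28},{"translation":[0,0,-14],"twist":0,"grip":28},{"translation":[0,0,-21],"twist":0,"grip":28},{"translation":[0,0,-28],"twist":0,"grip":28},{"translation":[0,0,-35],"twist":0,"grip":28}])

```text
t: 12.9
tcp_pos: [0.6004, -0.0808, 0.0883]
tool_rot: [[-0.014, -0.962, -0.274], [0.001, -0.274, 0.962], [-1.0, 0.013, 0.005]]
ft_force: [-1.6, 5.6, 4.7]
width: 0.384
```

```bash
python3 -c "
from h import *
plan(.590-.274*-.099,-.045-.962*.099,.0887,105.9)"
```

```text
d [ -0.8   0.2 -61.7] yaw 105.9 twist 0.0 tcp [600.4 -80.8  88.3] f [-1.59  5.59  4.66] w 33.7 t 12.9
```

apply_moves(rows=[{"translation":[0,0,-7],"twist":0,"grip":28},{"translation":[0,0,-14],"twist":0,"grip":28},{"translation":[0,0,-21],"twist":0,"grip":28},{"translation":[0,0,-28],"twist":0,"grip":28},{"translation":[0,0,-35],"twist":0,"grip":28}])

```text
t: 13.4
tcp_pos: [0.6101, -0.1149, 0.0881]
tool_rot: [[-0.014, -0.962, -0.274], [0.002, -0.274, 0.962], [-1.0, 0.013, 0.005]]
ft_force: [-1.6, 5.4, 4.8]
width: 0.384
```

apply_moves(rows=[{"translation":[0,0,-7],"twist":0,"grip":28},{"translation":[0,0,-14],"twist":0,"grip":28},{"translation":[0,0,-21],"twist":0,"grip":28},{"translation":[0,0,-26],"twist":0,"grip":28},{"translation":[0,0,-27],"twist":0,"grip":28}])

```text
t: 13.9
tcp_pos: [0.6177, -0.1415, 0.088]
tool_rot: [[-0.014, -0.962, -0.273], [0.002, -0.273, 0.962], [-1.0, 0.013, 0.005]]
ft_force: [-1.1, 5.3, 5.7]
width: 0.387
```

```bash
python3 -c "
from h import *
plan(.590-.274*-.099,-.045-.962*.099,.0887,105.9)"
```

```text
d [-0.7  0.2  1.4] yaw 105.9 twist -0.0 tcp [ 617.7 -141.5   88. ] f [-1.07  5.33  5.66] w 34.0 t 13.9
```

apply_moves(rows=[{"translation":[0,0,0],"twist":0,"grip":28},{"translation":[-10,0,0],"twist":0,"grip":28},{"translation":[-30,0,0],"twist":0,"grip":28},{"translation":[-60,0,0],"twist":0,"grip":28},{"translation":[-80,0,0],"twist":0,"grip":28}])

```text
t: 14.4
tcp_pos: [0.6192, -0.1428, 0.1695]
tool_rot: [[-0.013, -0.962, -0.274], [-0.001, -0.274, 0.962], [-1.0, 0.013, 0.003]]
ft_force: [1.2, -0.4, -3.5]
width: 0.384
```

```bash
python3 -c "
from h import *
plan(.435,-.235,.16)"
```

```text
d [ 11.9 202.2 -38.3] yaw 105.9 twist None tcp [ 619.2 -142.8  169.5] f [ 1.16 -0.44 -3.52] w 33.7 t 14.4
```

apply_moves(rows=[{"translation":[2,40,-8],"twist":0,"grip":28},{"translation":[4,80,-16],"twist":0,"grip":28},{"translation":[6,120,-24],"twist":0,"grip":28},{"translation":[8,160,-32],"twist":0,"grip":28},{"translation":[10,200,-38],"twist":0,"grip":28}])

```text
t: 14.9
tcp_pos: [0.4354, -0.2355, 0.1619]
tool_rot: [[-0.013, -0.961, -0.275], [-0.003, -0.275, 0.962], [-1.0, 0.014, 0.001]]
ft_force: [1.0, -0.5, -2.5]
width: 0.388
```

```bash
python3 -c "
from h import *
plan(.435,-.235,.026)
d=grab('scene','s6');crop('s6',190,150,390,290,4)"
```

```text
d [135.9  -1.6   0.4] yaw 105.9 twist None tcp [ 435.4 -235.5  161.9] f [ 1.04 -0.52 -2.48] w 34.1 t 14.9
```

View pics/s6_c190_150.png

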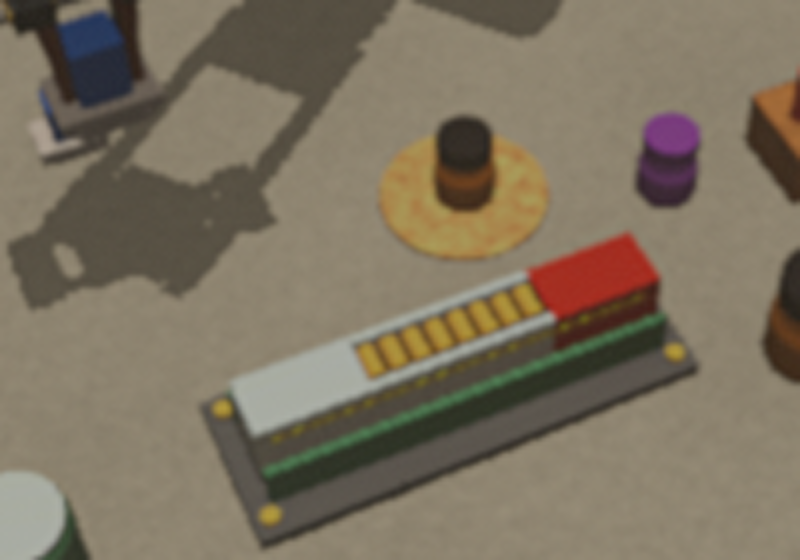

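The leaves, from (370,358) to (525,300), all lie flush with the cheeks. The gauge is back up and the jar is upright on its mat at (465,160). I'm setting the block down.

apply_moves(rows=[{"translation":[40,-1,0],"twist":0,"grip":28},{"translation":[85,-1,0],"twist":0,"grip":28},{"translation":[115,-1,0],"twist":0,"grip":28},{"translation":[130,-1,0],"twist":0,"grip":28},{"translation":[134,-1,0],"twist":0,"grip":28}])

```text
t: 15.45
tcp_pos: [0.426, -0.2357, 0.0253]
tool_rot: [[-0.024, -0.961, -0.275], [-0.001, -0.275, 0.962], [-1.0, 0.023, 0.006]]
ft_force: [-0.1, -0.1, -4.2]
width: 0.383
```

```bash
python3 -c "
from h import *
plan(.435,-.235,.0245)"
```

```text
d [ 0.6 -8.9 -1.8] yaw 105.9 twist None tcp [ 426.  -235.7   25.3] f [-0.14 -0.07 -4.2 ] w 33.6 t 15.45
```

apply_moves(rows=[{"translation":[0.5,0,0],"twist":0,"grip":28},{"translation":[1,0,0],"twist":0,"grip":28},{"translation":[1,0,0],"twist":0,"grip":28},{"translation":[1,0,0],"twist":0,"grip":28},{"translation":[1,0,0],"twist":0,"grip":28}])

```text
t: 15.95
tcp_pos: [0.4264, -0.236, 0.0249]
tool_rot: [[-0.023, -0.961, -0.275], [-0.002, -0.275, 0.961], [-1.0, 0.022, 0.005]]
ft_force: [0.7, -0.6, -2.9]
width: 0.387
```

apply_moves(rows=[{"translation":[0,0,0],"twist":0,"grip":45},{"translation":[0,0,0],"twist":0,"grip":60},{"translation":[0,0,0],"twist":0,"grip":75},{"translation":[0,0,0],"twist":0,"grip":80},{"translation":[0,0,0],"twist":0,"grip":80}])

```text
t: 16.45
tcp_pos: [0.4264, -0.2361, 0.0249]
tool_rot: [[-0.023, -0.961, -0.275], [-0.002, -0.275, 0.961], [-1.0, 0.022, 0.005]]
ft_force: [0.5, 0.2, 0.4]
width: 0.801
```

apply_moves(rows=[{"translation":[0,0,0],"twist":0,"grip":80},{"translation":[-25,0,0],"twist":0,"grip":80},{"translation":[-65,0,0],"twist":0,"grip":80},{"translation":[-105,0,0],"twist":0,"grip":80},{"translation":[-140,0,0],"twist":0,"grip":80}])

```text
t: 16.95
tcp_pos: [0.4296, -0.2358, 0.1667]
tool_rot: [[-0.022, -0.961, -0.275], [-0.002, -0.275, 0.961], [-1.0, 0.022, 0.004]]
ft_force: [-0.5, 0.0, -0.1]
width: 0.91
```

```bash
python3 -c "
from h import *
plan(.435,-.235,.0245)
d=grab('scene','s7');crop('s7',180,140,400,290,3.6)"
```

```text
d [142.   -8.5  -1.3] yaw 106.0 twist None tcp [ 429.6 -235.8  166.7] f [-0.47  0.   -0.11] w 79.9 t 16.95
```

View pics/s7_c180_140.png

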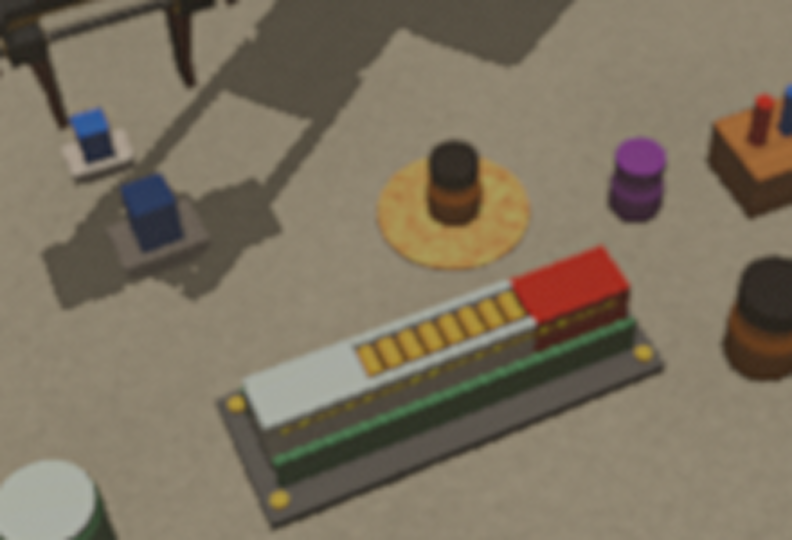

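The block stands upright on the bench at (152,225) and has been released. The jar is upright on its mat at (453,180), the leaves are flush and the gripper is clear.

```bash
python3 -c "
from h import *
print(arm.close_job())"
```

```text
the job is handed in; nothing more can be done
None
```

The job is done and handed in at about 17 s on the robot's clock; no verdict was reported.

- **Jar:** I moved the small amber jar from the red land to the cork mat and released it. In the last picture it stands upright near the mat's centre.
- **Pressing:** I gripped the 46 x 66 mm block and set it on the red land. I slid it about 190 mm along the row to the bare land without lifting it, pressing with about 7–9 N. By the arm's height the gauge sank about 5–7 mm, well short of the stop.
- **Block:** I stood it upright on the bench and let go, and the gripper is clear.

In the last pictures all the leaves look flush and the gauge looks fully up. Leaf heights could only be judged by eye, not measured. The sink worked out from the force at the red land was about 1 mm less than from the arm's height. During long descents the tool drifted 4–9 mm sideways and tilted up to about 1.4°. I corrected for this or found it harmless, and no check failed.

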